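Tip a sampling rod out of its tube in the parasitology lab

ROBOT

A 6-joint arm with a two-finger parallel gripper is mounted at the origin on the work surface. World frame = base frame: x ahead of the robot, y to its left, z up, the work surface at z = 0. Lengths are in mm, angles in degrees, forces in N, time in s.
With the tool pointing down it reaches from about 300 to 850 mm from the base axis. Payload 4.2 kg.
Tool frame: the origin (TCP) lies between the finger pads; the fingertips stand 11 mm ahead of it and the grasp point (between the pads) lies 8 mm behind it (env.tips_ahead is the distance from the TCP to the fingertips, in mm); z points along the fingers, y is the line along which they close (so a half turn about z gives the same grasp; the last joint's range is limited). The gripper opens to 91 mm and grips with 3 to 60 N. Pads are 32 mm wide; open, the fingers measure 118 mm over their backs; the gripper's body (76 mm by 178 mm) begins 60 mm behind the grasp point.
Start: joints at [-72.823, 18.312, 89.639, -0, 72.044, -1.146], TCP at [180.77, -545.863, 199.676] pointing down, gripper open.
Joint ranges: [-177.97, 177.97], [-48.28, 115.42], [12.27, 149.76], [-77.06, 257.06], [2.81, 150.46], [-146.56, 146.56]. Speed limits (degrees/s): [147.25, 147.25, 180, 180, 180, 180].

INTERFACE

Orientations are given as [roll, pitch, yaw] about the fixed x, y, z axes, in that order (R = Rz(yaw) Ry(pitch) Rx(roll)).
In Python, from workcell import env, cams gives the robot as it stands.
- The arm moves only by the tool step_arm, never from a script. Its arguments are lists of equal length, an entry for each row: "linear": the shift along the tool's x, y, z in units of 30 cm (1.0 is 30 cm), a list of three; "turn": the turn about the tool's z in units of 360 degrees (1.0 is 360 degrees). In form: {"linear": [[tx, ty, tz], ...], "turn": [turn, ...]}. A call has 1 to 20 rows; each row is the pose to reach, as a shift and turn from the pose commanded when the call began, along the tool's axes at that moment, turning the shorter way round; what a row does not reach only later rows make up. A row lasts 1/8 s, in which the tool goes at most 62.5 mm and 10.7 degrees, less where a joint would pass 70% of its speed; a pose out of reach is approached as far as the arm can. A call with a number of a shift or a turn outside -1 to 1 is refused whole. A call with a gripper value outside its range is refused whole. "fingers" is the closure, from -1 (fully open) to 1 (shut), so that 0 is half open, set as the call begins (left out, the last holds). The fingers move at their own pace and stop on an object; "force" is the grip in N (left out, the last holds). Time passes only in rows, so rows that repeat a pose let the fingers close. It gives the time, the measured TCP pose, the force, the opening and the grip force at its end, in the units of the state.
- env.state(): the state, without advancing time (a new reading comes with each control period).
- cams.grab_frame(name): name is "scene" or "top"; returns a dict with "color" (480x640x3 uint8, blue, green, red), "fx", "fy", "cx", "cy" (pixels), "extrinsics" (4x4, takes a point from camera to world coordinates). Camera axes: x right, y down, z forward; pixel columns grow to the right and rows downward; lengths in mm; the calibration is good to about 2 mm. A picture is of the moment at which its call begins. There is no depth.
- env.job_done(): hands the job in; it is judged then, once.
The state is a dict: "time_s": time; "qpos": joint angles; "qvel": joint speeds; "effort": joint torques, N m; "ee_pos": TCP position; "ee_rot": TCP orientation; "force": force on the tool from outside, world axes, zero at the start; "torque": the same for the moment, N m; "gripper_width": finger opening in mm; "gripper_force": force on a finger pad.
Only numpy, scipy, OpenCV 4.12 (cv2) and the standard library are available. Lean on these libraries where they do the work, as an engineer would, in place of code of your own. Each camera call takes 0.05 s, during which the arm holds its last target. There are 200 camera calls.

TASK

Press the red round knob on the red tube down as far as it goes so that the tube tips and its white rod slides out of the mouth against the stop, then let the tube swing back up level. Take the rod by the end that now sticks out, draw it straight out of the tube and lay it down gently, flat inside the steel tray; leave the blue tube alone.

Things in the scene. Friction and masses are not known exactly. Their poses are not given: they have to be found in the camera images.
- red_knob (a point): Centre of the red ball knob (28 mm across) above the mouth end of the red tube, which pivots on a fixed stand. x: along the tube to its open mouth (20 mm further on), z: up when level. Pressed straight down from above with 2 to 7 N it sinks 43 mm to a hard stop (tube tipped 0.73 rad); lifted, it springs back level in 1 s. Tube 26 mm across; its axis is 24 mm below the knob, 125 mm above the bench.
- red_rod_mid (a point): Middle of the smooth white rod (12 mm across, 160 long, 40 g, red sleeve at its mouth end) in the red tube; x along it to the mouth. Tipped, it slides 70 mm in half a second to a black stop and stays out when level: 65 mm is then outside, with this point 15 mm inside the mouth, and 95 mm more must be drawn out along x. Level, the stop's top is 35 mm below the rod.
- tray: Open steel tray fixed to the bench, 210 x 110 mm outside, 22 mm high, walls and floor 4 mm thick. Origin at the centre of its underside, on the bench; x along its long side, z up.
- blue_tube (a joint): Tilt (rad) of the blue tube, like the red one, on its own stand roughly parallel to it, nearer or farther than the red one: 0 level as it starts, positive mouth down. To be left alone.
Mind the look-alikes: they are no part of the job. Several things have the shape of the tray; the one meant has the colours described above.

How it is judged:
By the outcome, as a careful person would: the job done as asked, in the order asked, and still so for the second after the job is handed in, with the robot touching nothing.
It also fails if it takes over 45 s, if anything falls off the work surface, if the arm or the gripper's body presses on something with over 40 N, if the wrist force passes 120 N, or if a joint passes its speed limit or range.

## Working session

There is one attempt and no reset: what is moved stays moved. The work goes in short steps, Python scripts to look and compute and a tool call to move; the robot and the scene stay as the last step left them, time stands still between calls to the robot, and variables do not carry over. Pictures are saved under pics/ and viewed, at most 10 in all, crops included, and the job is handed in when it is done.

Besides the shell and the picture viewer there is one more tool, called after "Call:" by a JSON object that holds its "name" and its "arguments". step_arm: Moves the arm, as the interface text tells. Its arguments: {"type":"object","properties":{"linear":{"type":"array"},"turn":{"type":"array"},"fingers":{"type":"number"},"force":{"type":"number"}},"required":["linear","turn"]}

```bash
mkdir -p pics; ls; cat > h.py <<'E'
import numpy as np,cv2
from workcell import env,cams
def grab(n):
    f=cams.grab_frame(n); return f
def ray(f,u,v):
    E=np.array(f["extrinsics"]);d=E[:3,:3]@np.array([(u-f["cx"])/f["fx"],(v-f["cy"])/f["fy"],1]);return E[:3,3],d/np.linalg.norm(d)
def onz(f,u,v,z):
    o,d=ray(f,u,v);return o+d*(z-o[2])/d[2]
def tri(r1,r2):
    (o1,d1),(o2,d2)=r1,r2
    A=np.stack([d1,-d2],1);s=np.linalg.lstsq(A,o2-o1,rcond=None)[0]
    p,q=o1+s[0]*d1,o2+s[1]*d2;return (p+q)/2,np.linalg.norm(p-q)
def proj(f,p):
    E=np.linalg.inv(np.array(f["extrinsics"]));c=E[:3,:3]@np.array(p)+E[:3,3];return c[0]/c[2]*f["fx"]+f["cx"],c[1]/c[2]*f["fy"]+f["cy"]
E
python3 - <<'E'
from h import *
for n in("scene","top"):
    f=grab(n);cv2.imwrite(f"pics/{n}0.png",f["color"]);print(n,f["fx"],np.round(f["extrinsics"],3).tolist())
s=env.state();print(s["ee_pos"],s["ee_rot"],s["time_s"])
E
```

```text
pics
scene 456.8678901234832 [[0.218, 0.779, -0.588, 991.894], [0.976, -0.166, 0.142, -310.544], [0.013, -0.605, -0.796, 855.373], [0.0, 0.0, 0.0, 1.0]]
top 469.0181252298487 [[0.024, -0.999, 0.047, 397.732], [-1.0, -0.024, 0.009, -194.898], [-0.008, -0.047, -0.999, 1203.534], [0.0, 0.0, 0.0, 1.0]]
[ 180.63620385 -545.40517408  198.91004562] [-1.79910545e+02 -9.55291353e-04  1.83246623e+01] 0.1
```

View pics/scene0.png

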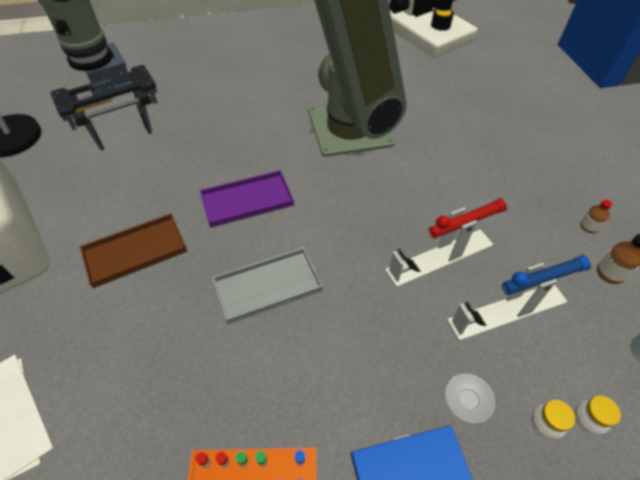

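View pics/top0.png

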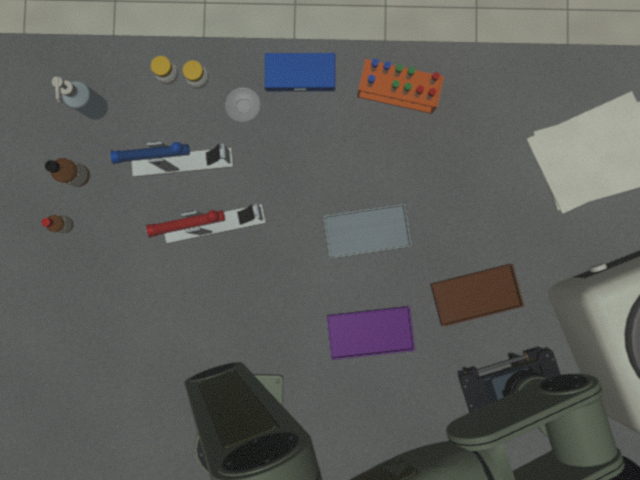

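The scene view shows the red tube with its knob at about (442,222), and the top view has it at (217,216). The blue tube lies farther out, at scene (545,275) and top (150,152). There are three tray shapes: steel grey at scene (268,285) / top (367,231), purple at top (370,332) and brown at top (477,294). The grey one fits "steel". Next I'll measure and check one enlarged crop.

```bash
python3 - <<'E'
from h import *
F={n:grab(n) for n in("scene","top")}
def red(f,box):
    x0,y0,x1,y1=box;h=cv2.cvtColor(f["color"],cv2.COLOR_BGR2HSV)
    m=(((h[...,0]<8)|(h[...,0]>172))&(h[...,1]>150)&(h[...,2]>60)).astype(np.uint8)*255
    k=np.zeros_like(m);k[y0:y1,x0:x1]=m[y0:y1,x0:x1];return k
ends={}
for n,b in(("scene",(420,190,520,250)),("top",(135,195,235,245))):
    m=red(F[n],b);c=max(cv2.findContours(m,0,2)[0],key=cv2.contourArea);print(n,cv2.minAreaRect(c),cv2.boundingRect(c))
# grey tray
f=F["top"];h=cv2.cvtColor(f["color"],cv2.COLOR_BGR2HSV);print("trayhsv",h[231,367],h[270,367])
big=[]
for n,b in(("scene",(380,180,520,290)),("top",(135,190,275,250)),("top",(310,195,425,265)),("scene",(205,240,330,325))):
    x0,y0,x1,y1=b;c=cv2.resize(F[n]["color"][y0:y1,x0:x1],(400,300),interpolation=cv2.INTER_CUBIC);big.append(c)
cv2.imwrite("pics/crop1.png",np.vstack([np.hstack(big[:2]),np.hstack(big[2:])]))
E
```

```text
scene ((466.3995056152344, 215.206298828125), (17.14206886291504, 80.77635192871094), 68.49856567382812) (430, 199, 76, 39)
top ((184.79434204101562, 222.31329345703125), (9.976608276367188, 76.68360900878906), 77.36663818359375) (147, 211, 76, 25)
trayhsv [ 98  26 119] [70  8 97]
```

View pics/crop1.png

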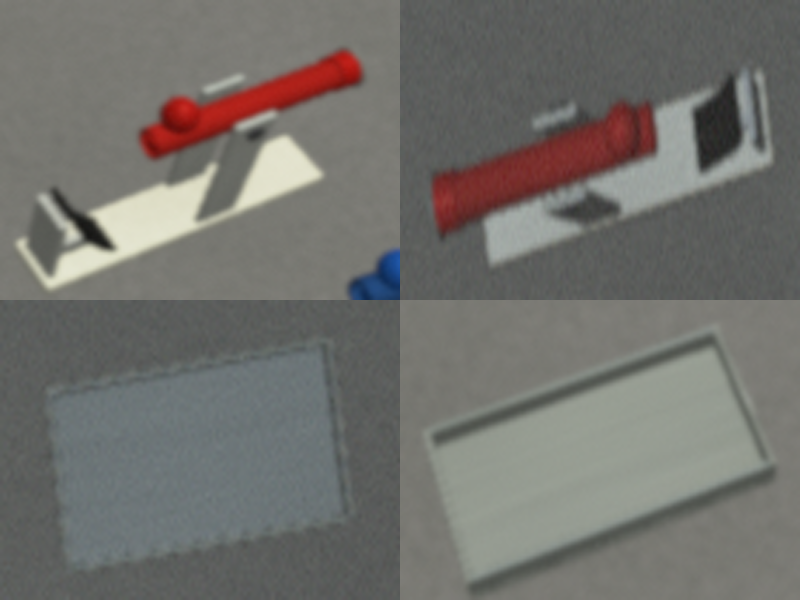

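```bash
python3 - <<'E'
from h import *
F={n:grab(n) for n in("scene","top")};S,T=F["scene"],F["top"]
P=lambda a,b:tri(ray(S,*a),ray(T,*b))
r=np.round
k,e=P((443,221.8),(213.4,215.6));print("knob",r(k,1),e, r(onz(S,443,221.8,149),1),r(onz(T,213.4,215.6,149),1))
# tube axis, at z=125
for n,f,a,b in(("S",S,(433,232),(502.5,204.6)),("T",T,(221.8,216.5),(150.4,230))):
    p,q=onz(f,*a,125),onz(f,*b,125);d=p-q;print(n,r(p,1),r(q,1),np.linalg.norm(d),np.degrees(np.arctan2(d[1],d[0])))
for f,c in((T,[(323.8,216),(404.3,204.8),(410,245.9),(330.1,257.5)]),(S,[(213.8,277.7),(303.8,248.5),(321.3,286.7),(226.9,320.7)])):
    q=np.array([onz(f,*x,22) for x in c]);d=q[1]-q[0];d2=q[2]-q[3];w=q[3]-q[0]
    print("tray",r(q[:,:2],0).tolist(),r(q.mean(0),1),[np.linalg.norm(v) for v in(d,d2,w)],np.degrees(np.arctan2(d[1],d[0])),np.degrees(np.arctan2(d2[1],d2[0])))
# stand base plate corners at bench, white mask in top
for n,f,b in(("S",S,(380,180,500,290)),("T",T,(150,200,275,250))):
    x0,y0,x1,y1=b;h=cv2.cvtColor(f["color"],cv2.COLOR_BGR2HSV);m=np.zeros((480,640),np.uint8);m[y0:y1,x0:x1]=((h[...,2]>150)&(h[...,1]<60))[y0:y1,x0:x1]*255
    p=cv2.findNonZero(m);R=cv2.boxPoints(cv2.minAreaRect(p));q=np.array([onz(f,*x,5) for x in R]);
    L=max([(np.linalg.norm(q[(i+1)%4]-q[i]),i) for i in range(2)]);d=q[(L[1]+1)%4]-q[L[1]]
    print(n,r(R).tolist(),r(q.mean(0)),L,np.degrees(np.arctan2(d[1],d[0])))
E
```

```text
knob [488.9  53.9 149.8] 4.585235998962377 [488.7  56.7 149. ] [488.1  51.9 149. ]
S [492.4  39.4 125. ] [453.8 211.2 125. ] 176.0961288957809 -77.33871511752606
T [488.6  38.  125. ] [453.5 202.1 125. ] 167.82416248658848 -77.91958437655708
tray [[505.0, -198.0], [538.0, -400.0], [434.0, -416.0], [400.0, -216.0]] [ 469.1 -307.7   22. ] [np.float64(205.32429148818142), np.float64(203.11207149605107), np.float64(105.94244533426645)] -80.71662437888098 -80.37074172097543
tray [[440.0, -414.0], [405.0, -212.0], [510.0, -195.0], [547.0, -397.0]] [ 475.8 -304.5   22. ] [np.float64(205.12412753078607), np.float64(204.73711006573643), np.float64(108.2554163847077)] 99.7870858665565 100.39763905021225
S [[374.0, 245.0], [474.0, 201.0], [493.0, 245.0], [394.0, 288.0]] [443.  90.   5.] (np.float64(291.81261109160334), 0) 105.30073502454695
T [[163.0, 225.0], [261.0, 204.0], [264.0, 222.0], [166.0, 242.0]] [481.  85.   5.] (np.float64(256.2668902138231), 0) -76.88143646515965
```

Knob is at about (489,55,149), which matches the expected height of 149. The tube points along -77.8°. The grey tray is centred near (472,-306), measures about 205x107, and lies along -80.3°. In the crop its grey colour confirms it as the steel one. I'm moving above the knob with the fingers shut.

Call:
{"name": "step_arm", "arguments": {"linear": [[0.1,-0.1,0],[0.23,-0.23,0],[0.36,-0.36,0],[0.5,-0.5,0],[0.64,-0.63,0],[0.78,-0.77,0],[0.9,-0.89,0],[0.95,-0.94,0],[0.95,-0.94,0]], "turn": [-0.026,-0.052,-0.08,-0.108,-0.136,-0.164,-0.192,-0.22,-0.233], "fingers": 1, "force": 20}}

```text
time_s: 1.42
ee_pos: [363.2, -187.1, 199.8]
ee_rot: [180.0, 0.0, 102.6]
force: [-0.2, -0.2, 0.1]
gripper_width: 4.3
gripper_force: 0.0
```

```bash
cat > go.py <<'E'
import sys
from h import *
s=env.state();p=np.array(s["ee_pos"]);r=s["ee_rot"];from scipy.spatial.transform import Rotation as Ro
R=Ro.from_euler("xyz",r,degrees=True).as_matrix()
t=np.array([float(x) for x in sys.argv[1:4]]);yaw=float(sys.argv[4])
print("t",s["time_s"],"pos",p.round(1),"rot",np.round(r,1),"F",np.round(s["force"],1),"w",round(s["gripper_width"],1))
print("shift/300",(R.T@(t-p)/300).round(4),"turn",round(-(yaw-r[2])/360,4))
E
python3 go.py 488.8 55 199 102.2
```

```text
t 1.425 pos [ 363.2 -187.1  199.8] rot [180.    0.  102.6] F [-0.2 -0.2  0.1] w 4.3
shift/300 [0.6964 0.5841 0.0028] turn 0.001
```

Call:
{"name": "step_arm", "arguments": {"linear": [[0.14,0.12,0],[0.28,0.24,0],[0.42,0.36,0],[0.56,0.48,0],[0.65,0.55,0],[0.696,0.584,0],[0.696,0.584,0],[0.696,0.584,0]], "turn": [0.001,0.001,0.001,0.001,0.001,0.001,0.001,0.001]}}

```text
time_s: 2.42
ee_pos: [489.2, 51.5, 199.6]
ee_rot: [-180.0, 0.0, 101.8]
force: [-0.4, -0.3, 0.8]
gripper_width: 0.6
gripper_force: 0.0
```

```bash
python3 go.py 488.8 55 199 102.2; python3 - <<'E'
from h import *
f=grab("scene");c=cv2.resize(f["color"][130:300,370:600],(800,592),interpolation=cv2.INTER_CUBIC)
for p in((488.8,55,149),(493,35.5,125),(488.8,55,188)):
    u,v=proj(f,p);cv2.circle(c,(int((u-370)*800/230),int((v-130)*592/170)),4,(0,255,0),1)
cv2.imwrite("pics/a1.png",c)
E
```

```text
t 2.425 pos [489.2  51.5 199.6] rot [-180.     0.   101.8] F [-0.4 -0.3  0.8] w 0.6
shift/300 [0.0118 0.0011 0.0021] turn -0.0011
```

View pics/a1.png

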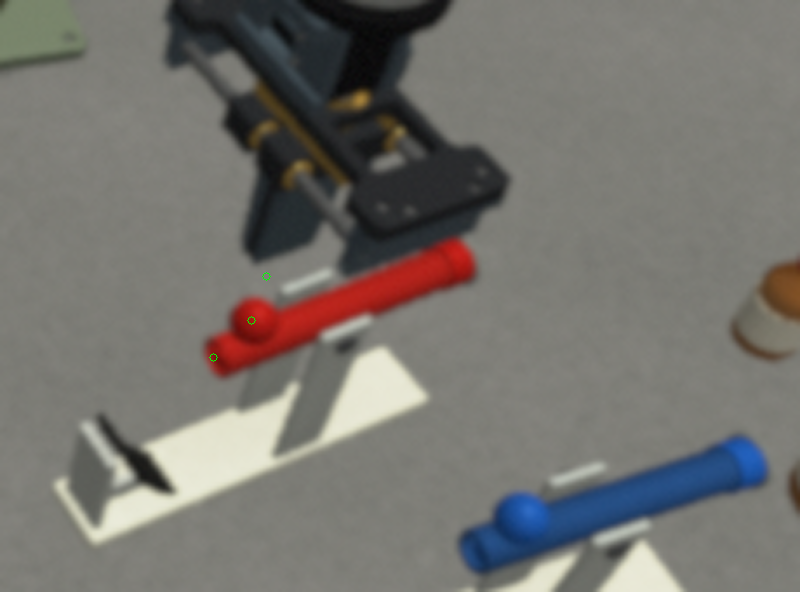

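The picture shows the knob at crop (255,320) and the mouth at (215,358), both matching my projections. The blue tube is well clear. The visible finger sits slightly off the projected tip, so I'll check with a fresh pair of views.

```bash
python3 go.py 488.8 55 199 102.2; python3 - <<'E'
from h import *
o=[]
for n,(x0,y0,x1,y1) in(("scene",(380,100,520,250)),("top",(140,150,280,300))):
    f=grab(n);k=400/140;c=cv2.resize(f["color"][y0:y1,x0:x1],(400,428),interpolation=cv2.INTER_CUBIC)
    p=np.array(env.state()["ee_pos"])
    for q in((488.8,55,149),p+[0,0,-11],p+[0,0,68],p+[87,18.,68],p-[87,18.,-68]):
        u,v=proj(f,q);cv2.circle(c,(int((u-x0)*k),int((v-y0)*k)),4,(0,255,0),1)
    o.append(c);print(env.state()["ee_pos"],env.state()["gripper_width"])
cv2.imwrite("pics/a2.png",np.hstack(o))
E
```

```text
t 2.475 pos [489.2  51.4 199.7] rot [-180.     0.   101.8] F [-0.2  0.1 -0.5] w 0.5
shift/300 [0.0122 0.0011 0.0023] turn -0.0012
[489.30056199  51.40794162 199.75952264] 0.30927203512054025
[489.38491     51.48922326 199.7894438 ] 0.8334279277887617
```

View pics/a2.png

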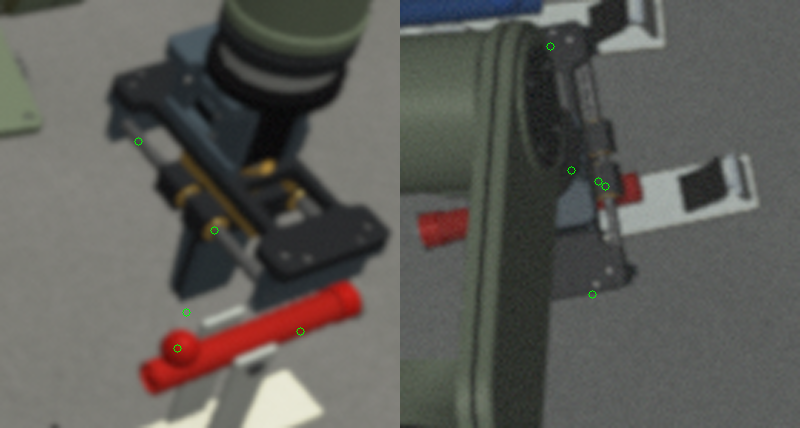

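```bash
python3 - <<'E'
from h import *
p=np.array([180.6,-545.4,188]);y=np.array([.314,-.949,0]);x=np.array([.949,.314,0])
for n in("scene","top"):
    f=grab(n)
    print(n,[np.round(proj(f,p+s*50*y+[0,0,dz])).tolist() for s in(-1,1) for dz in(0,20)], np.round(proj(f,p+[0,0,80])))
f=grab("scene");q=np.array([489.4,51.5,188.8]);X=np.array([-.21,.977,0]);Y=np.array([.977,.21,0])
for a,b in((16,13),(-16,13),(-16,-13)):
    print([np.round((np.array(proj(f,q+a*X+b*Y+[0,0,h]))-[380,100])*400/140) for h in(0,12)])
E
```

```text
scene [[151.0, 138.0], [149.0, 131.0], [105.0, 154.0], [101.0, 147.0]] [115. 116.]
top [[461.0, 371.0], [464.0, 373.0], [506.0, 357.0], [509.0, 359.0]] [497. 373.]
[array([217., 319.]), array([222., 307.])]
[array([177., 334.]), array([181., 322.])]
[array([156., 307.]), array([159., 295.])]
```

Visually the fingertips look shorter than stated, so I'll descend by feel.

Call:
{"name": "step_arm", "arguments": {"linear": [[0.01,0,0.03],[0.012,0,0.06],[0.012,0,0.075],[0.012,0,0.085],[0.012,0,0.095],[0.012,0,0.105],[0.012,0,0.115],[0.012,0,0.12],[0.012,0,0.12]], "turn": [-0.001,-0.001,-0.001,-0.001,-0.001,-0.001,-0.001,-0.001,-0.001]}}

```text
time_s: 3.85
ee_pos: [489.0, 56.0, 163.6]
ee_rot: [-180.0, 0.0, 102.2]
force: [0.6, -0.2, 0.9]
gripper_width: 0.4
gripper_force: 0.0
```

```bash
python3 go.py 488.8 55 131 102.2;python3 -c "
from workcell import env;print(env.tips_ahead)"
```

```text
t 3.85 pos [489.   56.  163.6] rot [-180.     0.   102.2] F [ 0.6 -0.2  0.9] w 0.4
shift/300 [-0.0032 -0.0014  0.1086] turn -0.0
11.0
```

```bash
python3 - <<'E'
from h import *
o=[]
for n,(x0,y0,x1,y1) in(("scene",(380,150,520,290)),("top",(140,160,280,300))):
    f=grab(n);o.append(cv2.resize(f["color"][y0:y1,x0:x1],(400,400),interpolation=cv2.INTER_CUBIC))
cv2.imwrite("pics/a3.png",np.hstack(o))
E
```

```text
(no output)
```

View pics/a3.png

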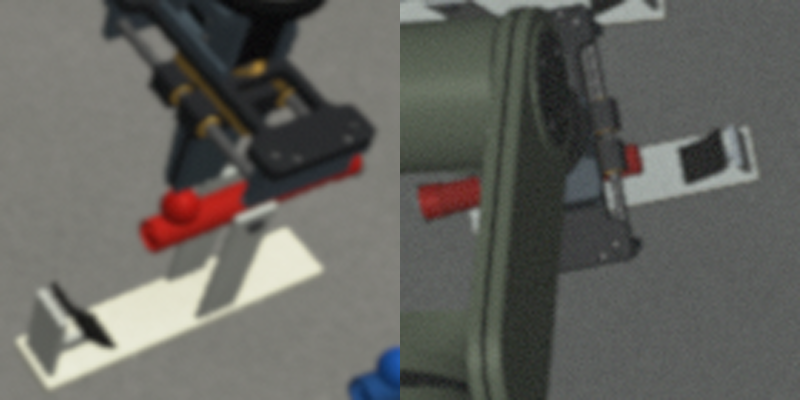

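The tube is still level: the knob is at crop (180,207) and the finger tip ends just above it near (185,187). So the tips have not reached the knob, and I'll keep descending in small steps by feel.

Call:
{"name": "step_arm", "arguments": {"linear": [[0,0,0.015],[0,0,0.03],[0,0,0.03]], "turn": [0,0,0]}}

```text
time_s: 4.32
ee_pos: [488.7, 56.0, 154.1]
ee_rot: [-179.9, -0.0, 102.2]
force: [0.7, -0.2, -0.0]
gripper_width: 0.7
gripper_force: 0.0
```

Call:
{"name": "step_arm", "arguments": {"linear": [[0,0,0.015],[0,0,0.03],[0,0,0.03]], "turn": [0,0,0]}}

```text
time_s: 4.7
ee_pos: [489.7, 55.5, 146.0]
ee_rot: [179.9, 0.1, 102.2]
force: [1.2, -2.8, 3.7]
gripper_width: 0.3
gripper_force: 2.2
```

```bash
python3 go.py 488.8 55 131 102.2; python3 - <<'E'
from h import *
o=[]
for n,(x0,y0,x1,y1) in(("scene",(380,150,520,290)),("top",(140,160,280,300))):
    f=grab(n);o.append(cv2.resize(f["color"][y0:y1,x0:x1],(400,400),interpolation=cv2.INTER_CUBIC))
cv2.imwrite("pics/a4.png",np.hstack(o))
E
```

```text
t 4.7 pos [489.7  55.5 146. ] rot [1.799e+02 1.000e-01 1.022e+02] F [ 1.2 -2.8  3.7] w 0.3
shift/300 [-0.0009 -0.0032  0.05  ] turn 0.0
```

View pics/a4.png

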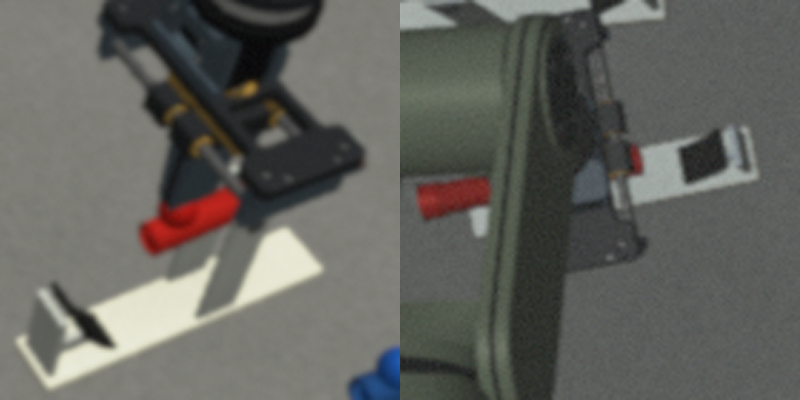

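Contact has begun: Fz is 3.7 N and the finger sits on top of the knob, with the mouth still at (150,235). The tips are evidently shorter than stated, so I'll keep pressing with short steps.

Call:
{"name": "step_arm", "arguments": {"linear": [[0,0,0.01],[0,0,0.02],[0,0,0.02]], "turn": [0,0,0]}}

```text
time_s: 5.18
ee_pos: [489.7, 56.0, 140.0]
ee_rot: [179.9, 0.0, 102.2]
force: [1.1, -2.5, 4.4]
gripper_width: 0.7
gripper_force: 2.1
```

Call:
{"name": "step_arm", "arguments": {"linear": [[0,0,0.01],[0,0,0.02],[0,0,0.02]], "turn": [0,0,0]}}

```text
time_s: 5.55
ee_pos: [489.3, 56.1, 133.7]
ee_rot: [180.0, 0.0, 102.2]
force: [0.7, -2.0, 4.1]
gripper_width: 0.5
gripper_force: 2.0
```

```bash
python3 go.py 488.8 55 131 102.2; python3 - <<'E'
from h import *
o=[]
for n,(x0,y0,x1,y1) in(("scene",(380,150,520,290)),("top",(140,160,280,300))):
    f=grab(n);o.append(cv2.resize(f["color"][y0:y1,x0:x1],(400,400),interpolation=cv2.INTER_CUBIC))
cv2.imwrite("pics/a5.png",np.hstack(o))
E
```

```text
t 5.55 pos [489.3  56.1 133.7] rot [180.    0.  102.2] F [ 0.7 -2.   4.1] w 0.5
shift/300 [-0.0033 -0.0026  0.0092] turn -0.0
```

View pics/a5.png

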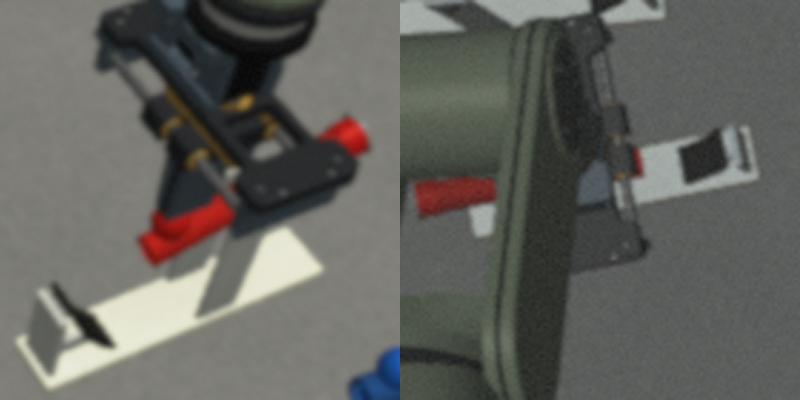

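The tube is tipping: the mouth is down to (150,247), the back end has risen, and the force is about 4 N. I'll keep going to the stop.

Call:
{"name": "step_arm", "arguments": {"linear": [[0,0,0.015],[0,0,0.03],[0,0,0.045],[0,0,0.06],[0,0,0.075],[0,0,0.075]], "turn": [0,0,0,0,0,0]}}

```text
time_s: 6.4
ee_pos: [488.9, 56.2, 111.0]
ee_rot: [-180.0, -0.0, 102.2]
force: [1.1, -2.1, 4.7]
gripper_width: 0.5
gripper_force: 1.8
```

Call:
{"name": "step_arm", "arguments": {"linear": [[0,0,0.01],[0,0,0.015],[0,0,0.015]], "turn": [0,0,0]}}

```text
time_s: 6.78
ee_pos: [488.9, 56.3, 106.5]
ee_rot: [-180.0, -0.0, 102.2]
force: [0.4, 0.2, 3.5]
gripper_width: 0.2
gripper_force: 1.9
```

Call:
{"name": "step_arm", "arguments": {"linear": [[0,0,0.005],[0,0,0.01],[0,0,0.01]], "turn": [0,0,0]}}

```text
time_s: 7.15
ee_pos: [489.1, 56.3, 105.2]
ee_rot: [180.0, -0.0, 102.2]
force: [-2.7, -0.1, 14.2]
gripper_width: 0.8
gripper_force: 7.5
```

The hard stop is reached: Fz is 14 N at TCP z ≈ 105.5, so the effective tips lie about 14 mm behind the TCP. I'll hold for the rod to slide, then lift and open.

Call:
{"name": "step_arm", "arguments": {"linear": [[0,0,-0.003],[0,0,-0.003],[0,0,-0.003],[0,0,-0.003],[0,0,-0.003],[0,0,-0.003],[0,0,-0.003],[0,0,-0.003]], "turn": [0,0,0,0,0,0,0,0]}}

```text
time_s: 8.15
ee_pos: [489.0, 56.3, 105.5]
ee_rot: [180.0, -0.0, 102.2]
force: [-0.8, -0.7, 10.7]
gripper_width: 0.6
gripper_force: 5.3
```

Call:
{"name": "step_arm", "arguments": {"linear": [[0,0,-0.03],[0,0,-0.08],[0,0,-0.14],[0,0,-0.2],[0,0,-0.26],[-0.07,0,-0.29],[-0.14,0,-0.29],[-0.21,0,-0.29],[-0.21,0,-0.29],[-0.21,0,-0.29],[-0.21,0,-0.29],[-0.21,0,-0.29]], "turn": [0,0,0,0,0,0,0,0,0,0,0,0], "fingers": 0.12}}

```text
time_s: 9.65
ee_pos: [502.2, -4.9, 191.6]
ee_rot: [-180.0, -0.0, 102.2]
force: [0.3, -0.8, -0.4]
gripper_width: 40.2
gripper_force: 0.0
```

```bash
python3 go.py 501.9 -5.6 104 102.2; python3 - <<'E'
from h import *
p=np.array(env.state()["ee_pos"]);d=np.array([.211,-.977,0]);k=np.array([488.8,55,125])
o=[]
for n,(x0,y0,x1,y1) in(("scene",(370,130,510,270)),("top",(160,150,300,290))):
    f=grab(n);c=cv2.resize(f["color"][y0:y1,x0:x1],(400,400),interpolation=cv2.INTER_CUBIC)
    for a in(k+20*d,k+62*d,k+85*d,p+[0,0,14.]):
        u,v=proj(f,a);cv2.circle(c,(int((u-x0)*400/140),int((v-y0)*400/140)),3,(0,255,0),1)
    o.append(c)
cv2.imwrite("pics/a6.png",np.hstack(o))
E
```

```text
t 9.65 pos [502.2  -4.9 191.6] rot [-180.    -0.   102.2] F [ 0.3 -0.8 -0.4] w 40.2
shift/300 [-0.0019 -0.0014  0.2919] turn 0.0001
```

View pics/a6.png

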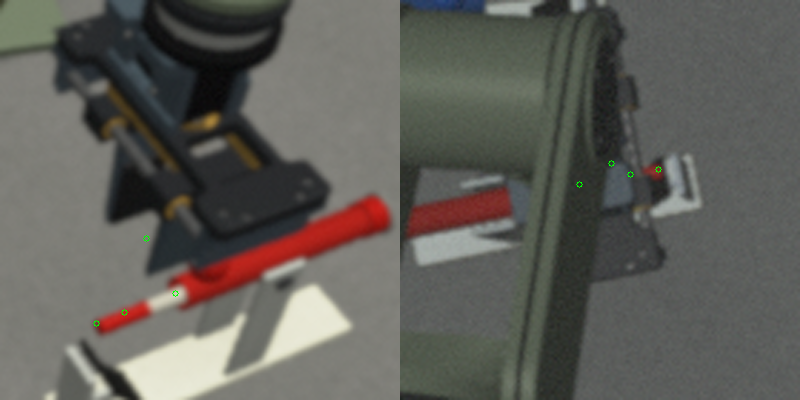

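The rod is out: the white part runs from the mouth at (175,293) to the red sleeve end at (97,323), matching the projections. The tips are centred over the grip point. I'll descend and grip.

Call:
{"name": "step_arm", "arguments": {"linear": [[-0.002,-0.001,0.06],[-0.002,-0.001,0.12],[-0.002,-0.001,0.18],[-0.002,-0.001,0.23],[-0.002,-0.001,0.265],[-0.002,-0.001,0.285],[-0.002,-0.001,0.295],[-0.002,-0.001,0.295]], "turn": [0,0,0,0,0,0,0,0]}}

```text
time_s: 10.75
ee_pos: [502.4, -6.2, 103.2]
ee_rot: [180.0, 0.0, 102.2]
force: [0.2, -0.8, -0.2]
gripper_width: 40.2
gripper_force: 0.0
```

Call:
{"name": "step_arm", "arguments": {"linear": [[0,0,0],[0,0,0],[0,0,0],[0,0,0],[0,0,0],[0,0,0]], "turn": [0,0,0,0,0,0], "fingers": 1, "force": 25}}

```text
time_s: 11.5
ee_pos: [502.3, -6.2, 103.1]
ee_rot: [180.0, 0.0, 102.2]
force: [0.1, -0.2, 0.7]
gripper_width: 11.5
gripper_force: 25.0
```

Gripped at width 11.5 mm. I'll draw the rod straight out.

Call:
{"name": "step_arm", "arguments": {"linear": [[-0.02,0,0],[-0.05,0,0],[-0.08,0,0],[-0.11,0,0],[-0.14,0,0],[-0.14,0,0]], "turn": [0,0,0,0,0,0]}}

```text
time_s: 12.25
ee_pos: [511.3, -48.0, 103.0]
ee_rot: [180.0, 0.0, 102.1]
force: [-0.5, 0.5, -0.3]
gripper_width: 11.3
gripper_force: 25.0
```

Call:
{"name": "step_arm", "arguments": {"linear": [[-0.04,0,0],[-0.08,0,0],[-0.12,0,0],[-0.16,0,0],[-0.2,0,0],[-0.25,0,0],[-0.3,0,0],[-0.3,0,0],[-0.3,0,0]], "turn": [0,0,0,0,0,0,0,0,0]}}

```text
time_s: 13.38
ee_pos: [529.9, -135.1, 102.9]
ee_rot: [-180.0, -0.0, 102.2]
force: [0.2, 0.5, -0.1]
gripper_width: 11.5
gripper_force: 25.0
```

```bash
cat > rod.py <<'E'
# rod ends (white part) seen in both views
from h import *
p=np.array(env.state()["ee_pos"]);rod=p+[0,0,22.]
import sys
x=np.array([np.cos(np.radians(float(sys.argv[1]))),np.sin(np.radians(float(sys.argv[1]))),0])
for n in("scene","top"):
    f=grab(n);h=cv2.cvtColor(f["color"],cv2.COLOR_BGR2HSV)
    m=((h[...,2]>165)&(h[...,1]<50)).astype(np.uint8)*255
    a=[proj(f,rod+s*x) for s in(30,-150)];c=np.array(a);k=np.zeros_like(m)
    cv2.line(k,tuple(int(v) for v in c[0]),tuple(int(v) for v in c[1]),255,36);m&=k
    cs=sorted(cv2.findContours(m,0,2)[0],key=cv2.contourArea)
    print(n,"expect fwd/back(-135)",np.round(proj(f,rod+25*x)),np.round(proj(f,rod-135*x)),[(cv2.boundingRect(q),np.round(cv2.minAreaRect(q)[1])) for q in cs[-2:]])
E
python3 go.py 472 -306 103 99.7; python3 rod.py -77.8
```

```text
t 13.375 pos [ 529.9 -135.1  102.9] rot [-180.    -0.   102.2] F [ 0.2  0.5 -0.1] w 11.5
shift/300 [-5.162e-01 -3.089e-01 -3.000e-04] turn 0.0069
scene expect fwd/back(-135) [343. 267.] [415. 239.] [((412, 248, 23, 11), array([ 2., 24.])), ((396, 238, 21, 10), array([ 4., 21.]))]
top expect fwd/back(-135) [308. 198.] [240. 211.] [((246, 219, 14, 7), array([ 4., 13.]))]
```

The rod is fully out (132 mm drawn, back end seen at (417,238) as expected, no sag). I'll carry it over the tray.

Call:
{"name": "step_arm", "arguments": {"linear": [[-0.03,0,-0.04],[-0.08,-0.02,-0.08],[-0.16,-0.06,-0.1],[-0.25,-0.1,-0.1],[-0.35,-0.15,-0.1],[-0.45,-0.2,-0.1],[-0.55,-0.24,-0.1],[-0.63,-0.28,-0.1],[-0.68,-0.305,-0.1],[-0.7,-0.315,-0.1],[-0.706,-0.317,-0.1],[-0.706,-0.317,-0.1]], "turn": [0,0.001,0.002,0.003,0.004,0.005,0.006,0.007,0.007,0.007,0.007,0.007]}}

```text
time_s: 14.98
ee_pos: [482.1, -361.7, 133.1]
ee_rot: [180.0, -0.0, 99.7]
force: [0.2, 0.5, 0.0]
gripper_width: 11.4
gripper_force: 25.0
```

```bash
python3 go.py 481.6 -362.2 5 99.7; python3 rod.py -80.3
```

```text
t 14.975 pos [ 482.1 -361.7  133.1] rot [180.   -0.   99.7] F [0.2 0.5 0. ] w 11.4
shift/300 [-0.0016 -0.0018  0.4271] turn 0.0001
scene expect fwd/back(-135) [218. 258.] [299. 232.] [((258, 231, 44, 16), array([ 5., 45.]))]
top expect fwd/back(-135) [408. 221.] [337. 231.] []
```

Call:
{"name": "step_arm", "arguments": {"linear": [[0,0,0.05],[0,0,0.11],[0,0,0.17],[0,0,0.23],[0,0,0.29],[0,0,0.34],[0,0,0.38],[0,0,0.41],[0,0,0.43],[0,0,0.44],[0,0,0.44]], "turn": [0,0,0,0,0,0,0,0,0,0,0]}}

```text
time_s: 16.45
ee_pos: [482.0, -362.4, 1.1]
ee_rot: [180.0, 0.0, 99.7]
force: [-0.3, 1.0, -0.2]
gripper_width: 11.4
gripper_force: 25.0
```

Call:
{"name": "step_arm", "arguments": {"linear": [[0,0,0.005],[0,0,0.01],[0,0,0.015],[0,0,0.015]], "turn": [0,0,0,0]}}

```text
time_s: 16.95
ee_pos: [481.8, -362.2, -3.6]
ee_rot: [-180.0, -0.0, 99.7]
force: [0.3, 0.1, -0.9]
gripper_width: 11.5
gripper_force: 25.0
```

Call:
{"name": "step_arm", "arguments": {"linear": [[0,0,0.003],[0,0,0.006],[0,0,0.006]], "turn": [0,0,0]}}

```text
time_s: 17.32
ee_pos: [481.9, -362.3, -5.3]
ee_rot: [-180.0, -0.0, 99.7]
force: [-0.1, -0.7, -0.1]
gripper_width: 11.4
gripper_force: 25.0
```

Call:
{"name": "step_arm", "arguments": {"linear": [[0,0,0.003],[0,0,0.006],[0,0,0.006]], "turn": [0,0,0]}}

```text
time_s: 17.7
ee_pos: [481.9, -362.3, -7.1]
ee_rot: [-180.0, -0.0, 99.7]
force: [-1.0, -0.8, -0.8]
gripper_width: 11.0
gripper_force: 25.0
```

Call:
{"name": "step_arm", "arguments": {"linear": [[0,0,0.003],[0,0,0.006],[0,0,0.006]], "turn": [0,0,0]}}

```text
time_s: 18.08
ee_pos: [481.9, -362.3, -8.8]
ee_rot: [180.0, 0.0, 99.7]
force: [0.0, 0.1, 0.2]
gripper_width: 11.3
gripper_force: 25.0
```

Call:
{"name": "step_arm", "arguments": {"linear": [[0,0,0.003],[0,0,0.005],[0,0,0.005]], "turn": [0,0,0]}}

```text
time_s: 18.45
ee_pos: [482.0, -362.3, -9.0]
ee_rot: [180.0, 0.0, 99.7]
force: [-2.3, 2.0, 7.8]
gripper_width: 11.3
gripper_force: 25.0
```

Floor contact (7.8 N). I'll ease off and open just 30 mm, then lift.

Call:
{"name": "step_arm", "arguments": {"linear": [[0,0,-0.004],[0,0,-0.004],[0,0,-0.004]], "turn": [0,0,0], "force": 5}}

```text
time_s: 18.82
ee_pos: [482.0, -362.4, -9.0]
ee_rot: [180.0, 0.0, 99.7]
force: [-0.2, -0.5, 2.8]
gripper_width: 11.9
gripper_force: 5.0
```

Call:
{"name": "step_arm", "arguments": {"linear": [[0,0,0],[0,0,0],[0,0,0],[0,0,0],[0,0,0]], "turn": [0,0,0,0,0], "fingers": 0.35}}

```text
time_s: 19.45
ee_pos: [481.9, -362.3, -9.2]
ee_rot: [-180.0, 0.0, 99.7]
force: [0.4, 0.3, -0.0]
gripper_width: 29.9
gripper_force: 0.0
```

Call:
{"name": "step_arm", "arguments": {"linear": [[0,0,-0.02],[0,0,-0.05],[0,0,-0.1],[0,0,-0.2],[0,0,-0.3],[0,0,-0.4],[0,0,-0.5],[0,0,-0.55],[0,0,-0.55]], "turn": [0,0,0,0,0,0,0,0,0]}}

```text
time_s: 20.58
ee_pos: [482.3, -362.7, 157.2]
ee_rot: [179.9, 0.1, 99.7]
force: [0.1, -0.7, -0.5]
gripper_width: 29.9
gripper_force: 0.0
```

Call:
{"name": "step_arm", "arguments": {"linear": [[0,-0.1,0],[0,-0.25,0],[0,-0.4,0],[0,-0.4,0]], "turn": [0,0,0,0]}}

```text
time_s: 21.08
ee_pos: [360.5, -381.8, 154.6]
ee_rot: [-179.9, -0.2, 99.5]
force: [-0.3, 0.4, -0.3]
gripper_width: 29.6
gripper_force: 0.0
```

```bash
python3 go.py 481.6 -362.2 5 99.7; python3 - <<'E'
from h import *
f=grab("scene");g=grab("top")
a=cv2.resize(f["color"][230:340,190:340],(400,293),interpolation=cv2.INTER_CUBIC)
b=cv2.resize(g["color"][190:300,310:460],(400,293),interpolation=cv2.INTER_CUBIC)
c=cv2.resize(f["color"][130:350,370:600],(400,293));d=cv2.resize(g["color"][110:260,100:300],(400,293))
cv2.imwrite("pics/a7.png",np.vstack([np.hstack([a,b]),np.hstack([c,d])]))
E
```

```text
t 21.075 pos [ 360.5 -381.8  154.6] rot [-179.9   -0.2   99.5] F [-0.3  0.4 -0.3] w 29.6
shift/300 [-0.0036  0.41    0.4977] turn -0.0005
```

View pics/a7.png

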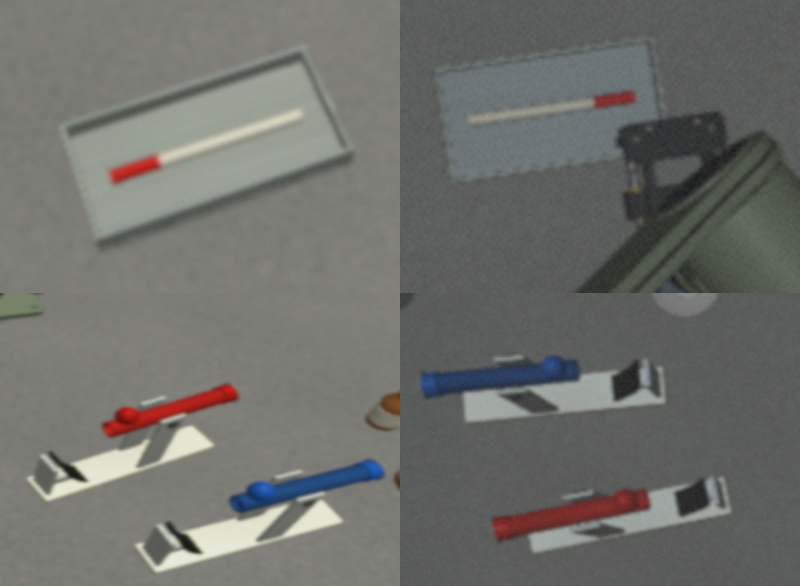

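The rod lies flat in the middle of the steel tray, with its ends at about (112,175) and (300,112) in the scene crop. The red tube is level and the blue tube is untouched. Handing in.

```bash
python3 -c "
from workcell import env;print(env.job_done())"
```

```text
the job is handed in; nothing more can be done
None
```

I pressed the red knob to its stop, drew the rod out and laid it flat in the steel tray; the red tube is level again, the blue tube was not touched, and the job is handed in after about 21 s of robot time (no verdict was returned).

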